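# Box up the turned cello pegs and snap the lid on

## Task

Take the two finished cello pegs out of the lathe's catch tray and lay them in the parts tote without dropping them in from above its rim; the rough square blank stays in the tray and the other things on the bench stay where they are. Then set the lid squarely on the tote and press it down until both spring catches snap over its ends. Finish with the hand still pressing the closed lid down firmly, as you would with a box you want fully shut: do not let go of it at the end.

Things in the scene. Friction and masses are not known exactly. Their poses are not given: they have to be found in the camera images.
- lathe: fixed bench lathe for pegs with its steel catch tray. Origin: bench level under the tray's middle. Tray 320 (x) x 180 mm (y), floor 2 mm thick, rim 16 mm high. Lathe on the -y side: bed starts 215 mm from the origin, headstock 240 mm high; a chute rises from the tray's -y rim to 80 mm. Pegs and blank lie in it side by side, 85 mm apart along x, each roughly along y.
- peg1: finished cello peg, dark wood, 121 mm, 30 g, in the tray. Origin: on its axis at the balance point, 9 mm above what it lies on; x along it (within 2 deg) to the thumb leaf. Shaft x -62 to +18 mm, 13 to 16 mm thick (15 at the origin: grip there), collar 19 mm, round flat leaf 29 mm across, 11 thick, x +28 to +58. May roll a little.
- peg2: the other finished cello peg, just like peg1.
- blank: rough unturned square blank of the same dark wood, 125 x 20 x 20 mm, lying in the tray among the pegs; stays there. Origin: middle of its underside, x along it.
- tote: open empty grey plastic parts tote, loose, 0.5 to 1 kg: 200 (x) x 150 (y) x 75 mm high, walls and floor 4 mm. Origin: middle of its underside, z up. At the middle of each x end a black spring catch, 40 mm wide, reaches 99 mm above the bench and 10 mm out from the end wall. The lid goes down between the catches, which give outwards and spring back over its ends.
- lid: loose grey lid of the tote, 0.1 to 0.2 kg, right way up on the bench, fits either way round. Origin: middle of the plate's underside (16 mm above the bench as it lies), x along its long side, z up. Plate 202 (x) x 152 (y) x 4 mm; under it a lip 16 mm deep with rounded foot, 2 mm play in the tote. Home: origin 75 mm above the tote's origin, same axis.
- lid_grip (a point): middle of the grip bar on top of the lid, 16 mm above the lid's origin, axes as the lid's. The bar is 80 mm along x, 22 mm wide (y) and stands 24 mm above the plate (z from -12 to +12 mm about this point). Once the lid is home on the rim, a firm press is 5 to 15 N.
- catch_a (a joint): angle of the catch at the tote's +x end, rad: 0 upright (at rest, and again when snapped over the lid), about 0.1 when the lid's end pushes it outwards. The lid meets the slopes 18 mm above home; the push grows to 10 to 15 N about 11 mm above home, then drops; the catches snap over, not always together, in the last 7 mm.
- catch_b (a joint): the same for the catch at the tote's -x end.
- finger_plane: bystander: a small brass finger plane; stays where it is
- gouge: bystander: a gouge; stays where it is
- block_plane: bystander: a block plane; stays where it is
- glue: bystander: a glue bottle; stays where it is
Things that resemble listed ones, but are neither listed nor needed, are in the scene too. What is shaped like the peg1 but orange is not meant.

How it is judged (in metres and radians):
On the way, in this order (a step that is already met when the one before it is completed fails the run):
1. both pegs lie in the tote, let go (x of peg1 in the frame of tote between -0.092 and 0.092 m and y of peg1 in the frame of tote between -0.068 and 0.068 m and z of each of peg1, peg2 in the frame of tote below 0.055 m and x of peg2 in the frame of tote between -0.092 and 0.092 m and y of peg2 in the frame of tote between -0.068 and 0.068 m and contact force between the fingers and peg1 below 0.1 N and contact force between the fingers and peg2 below 0.1 N and angle between tote's own z axis and vertical below 0.06 rad and height (world z) of tote below 0.006 m), for 0.2 s.
2. the lid is fully down on the tote and both catches have snapped over it (x of peg1 in the frame of tote between -0.092 and 0.092 m and y of peg1 in the frame of tote between -0.068 and 0.068 m and z of each of peg1, peg2 in the frame of tote below 0.055 m and x of peg2 in the frame of tote between -0.092 and 0.092 m and y of peg2 in the frame of tote between -0.068 and 0.068 m and z of lid in the frame of tote between 0.072 and 0.0765 m and angle between the z axis of lid and the z axis of tote, either way round below 0.03 rad and horizontal distance between lid and tote below 0.006 m and value of joint each of catch_a, catch_b below 0.035 rad), for 0.1 s.
At the end, for the whole second after the job is handed in: Both pegs are in the upright tote; the lid is home (plate within 1.5 mm of the rim, square within 0.03 rad, centred within 6 mm); both catches are back over its ends (within 0.035 rad of rest); the hand is still on the lid, pressing lid and tote together with more than 4 N (all of step 2 and angle between tote's own z axis and vertical below 0.06 rad and height (world z) of tote below 0.006 m and contact force between lid and tote above 4 N and contact force between any of the fingers, the arm and lid above 2 N); the arm keeps its last pose, push and grip.
It fails at once if a peg is dropped into the tote from above the rim (falls in loose at more than 1.2 m/s) (x of peg1 in the frame of tote between -0.092 and 0.092 m and y of peg1 in the frame of tote between -0.068 and 0.068 m and z of peg1 in the frame of tote below 0.075 m and linear speed of peg1 above 1.2 m/s and contact force between the fingers and peg1 below 0.1 N).
It fails at once if a peg is dropped into the tote from above the rim (falls in loose at more than 1.2 m/s) (x of peg2 in the frame of tote between -0.092 and 0.092 m and y of peg2 in the frame of tote between -0.068 and 0.068 m and z of peg2 in the frame of tote below 0.075 m and linear speed of peg2 above 1.2 m/s and contact force between the fingers and peg2 below 0.1 N).
It fails at once if the rough blank leaves its place in the tray (distance of blank from where it was at the start of the episode above 0.05 m).
It fails at once if another thing on the bench is moved (distance of any of finger_plane, gouge, block_plane, glue from where it was at the start of the episode above 0.04 m).
It also fails if it takes over 72 s, if anything falls off the work surface, if the arm or the gripper's body presses on something with over 40 N, if the wrist force passes 120 N, or if a joint passes its speed limit or range.

## Robot

A 6-joint arm with a two-finger parallel gripper is mounted at the origin on the work surface. World frame = base frame: x ahead of the robot, y to its left, z up, the work surface at z = 0. Lengths are in m, angles in degrees, forces in N, time in s.
With the tool pointing down it reaches from about 0.4 to 0.825 m from the base axis. Payload 7 kg.
Tool frame: the origin (TCP) lies midway between the tips of the shut fingers; the grasp point (between the pads) lies 19 mm behind it; z points along the fingers, y is the line along which they close (so a half turn about z gives the same grasp; the last joint's range is limited). The gripper opens to 88 mm and grips with 3 to 60 N. Pads are 19 mm wide; open, the fingers measure 130 mm over their backs; the gripper's body (78 mm by 193 mm) begins 47 mm behind the grasp point.
Start: joints at [-47.034, 20.546, 0.682, 0, -70.136, -16.507], TCP at [0.301, -0.604, 0.227] pointing down, gripper open.
Joint ranges: [-176.03, 176.03], [-82.01, 121.73], [-58.28, 71.71], [-173.87, 95.51], [-174.79, -0.11], [-173.66, 173.66]. Speed limits (degrees/s): [136.94, 136.94, 172.46, 180, 180, 180].

## Interface

Orientations are given as [roll, pitch, yaw] about the fixed x, y, z axes, in that order (R = Rz(yaw) Ry(pitch) Rx(roll)).
In Python, from plant import r, eyes, workorder gives the robot as it stands.
- The arm moves only by the tool step_arm, never from a script. Its argument "plan" is a list of rows, each a list of 5 numbers: the shift along the tool's x, y, z each as a share of 25 cm, from -1 to 1, then the turn about the tool's z as a share of 60 degrees, from -1 to 1, then the finger opening in mm, from 0 to 87.6. In form: [[x, y, z, turn, jaw], ...]. A call has 1 to 12 rows; each row is the pose to reach, as a shift and turn from the pose commanded when the call began, along the tool's axes at that moment; what a row does not reach only later rows make up. A row lasts 1/12 s, in which the tool goes at most 41.7 mm and 7.16 degrees, less where a joint would pass 70% of its speed; a pose out of reach is approached as far as the arm can. A call with a number of a shift or a turn outside -1 to 1 is refused whole. A call with a gripper value outside its range is refused whole. The fingers move at their own pace and stop on an object; "newtons" is the grip in N (left out, the last holds). Time passes only in rows, so rows that repeat a pose let the fingers close. It gives the time, the measured TCP pose, the force, the opening and the grip force at its end, in the units of the state.
- r.get_state(): the state, without advancing time (a new reading comes with each control period).
- eyes.capture(name): name is "side" or "top"; returns the picture (384x512x3 uint8, red, green, blue); there is no depth.
- eyes.camera_model(name): a dict with "fov_y" (degrees; the focal length in pixels is half the picture's height over the tangent of half this angle, whatever the lens; pixels are square), "cx", "cy" (the principal point, pixels), "k1" (the pictures are not rectified: a ray, as slopes to the right and down, at radius r is drawn at 1 + k1 r^2 times it, then the intrinsics apply), "world_to_cam" (4x4, takes a point from world to camera coordinates). Camera axes: x right, y up, looking along -z (the intrinsics and any distortion apply to the point x, -y, -z); pixel columns grow to the right and rows downward; lengths in m; the calibration is good to about 2 mm. A picture is of the moment at which its call begins. camera_model takes no time and is no camera call.
- workorder.close_job(): hands the job in; it is judged then, once.
The state is a dict: "time_s": time; "joints": joint angles; "qd": joint speeds; "joint_torque": joint torques, N m; "tcp_pos": TCP position; "eef_rot": TCP orientation; "contact_force": force on the tool from outside, world axes, zero at the start; "moment": the same for the moment, N m; "gripper_width": finger opening in m; "gripper_force": force on a finger pad.
Only numpy, scipy, OpenCV 4.12 (cv2) and the standard library are available. Lean on these libraries where they do the work, as an engineer would, in place of code of your own. Each camera call takes 0.05 s, during which the arm holds its last target. There are 200 camera calls.

## Working session

There is one attempt and no reset: what is moved stays moved. The work goes in short steps, Python scripts to look and compute and a tool call to move; the robot and the scene stay as the last step left them, time stands still between calls to the robot, and variables do not carry over. Pictures are saved under pics/ and viewed, at most 10 in all, crops included, and the job is handed in when it is done.

Besides the shell and the picture viewer there is one more tool, called after "Call:" by a JSON object that holds its "op" and its "data". step_arm: Moves the arm, as the interface text tells. Its arguments: {"type":"object","properties":{"plan":{"type":"array"},"newtons":{"type":"number"}},"required":["plan"]}

```bash
mkdir -p pics
cat > h.py <<'E'
import numpy as np, cv2
from plant import r, eyes, workorder
def K(n):
    m=eyes.camera_model(n); f=192/np.tan(np.radians(m["fov_y"])/2)
    return m,f,np.array(m["world_to_cam"])
def ray(n,u,v):
    m,f,T=K(n); d=np.array([(u-m["cx"])/f,(v-m["cy"])/f]); s=d.copy()
    for _ in range(30): s=d/(1+m["k1"]*(s@s))
    R=T[:3,:3]; return -R.T@T[:3,3], R.T@np.array([s[0],-s[1],-1])
def onz(n,u,v,z):
    o,d=ray(n,u,v); return o+d*(z-o[2])/d[2]
def proj(n,p):
    m,f,T=K(n); c=T[:3,:3]@np.array(p)+T[:3,3]; s=np.array([c[0],-c[1]])/-c[2]
    s=s*(1+m["k1"]*(s@s)); return s*f+[m["cx"],m["cy"]]
def cap(n,f=None):
    i=np.ascontiguousarray(eyes.capture(n)[:,:,::-1])
    if f: cv2.imwrite(f"pics/{f}.png",i)
    return i
E
python3 - <<'E'
from h import *
a=cap("top","top0");b=cap("side","side0")
cv2.imwrite("pics/t0.png",cv2.resize(a,(800,600)));cv2.imwrite("pics/s0.png",cv2.resize(b,(800,600)))
for n in("top","side"):
    m,f,T=K(n);print(n,f,m["k1"],-T[:3,:3].T@T[:3,3])
print(r.get_state())
E
```

```text
top 457.6347896877276 0.020161451371487345 [0.42460671 0.03988463 1.417675  ]
side 409.253605046163 0.003847522825990219 [ 0.10737778 -0.61422027  0.64027794]
{'time_s': 0.1, 'joints': array([-4.70341211e+01,  2.05865109e+01,  6.39944003e-01, -1.75635785e-02,
       -7.01367358e+01, -1.65058894e+01]), 'qd': array([ 0.05900584, -0.09269603,  0.13511343,  0.00321062,  0.03162064,
       -0.01039868]), 'joint_torque': array([-1.21254881e-03, -5.84160125e+01,  2.93753403e+01,  7.01544017e+00,
        1.01822478e-02, -2.98039515e-05]), 'tcp_pos': array([ 0.30053223, -0.60391858,  0.22573318]), 'eef_rot': array([ 1.79915439e+02, -7.83808630e-03, -1.53545984e+02]), 'contact_force': array([0.49590604, 0.41254017, 0.13489398]), 'moment': array([-0.01587685,  0.00709466,  0.00089171]), 'gripper_force': 0.0, 'gripper_width': 0.08775204618618364}
```

View pics/t0.png

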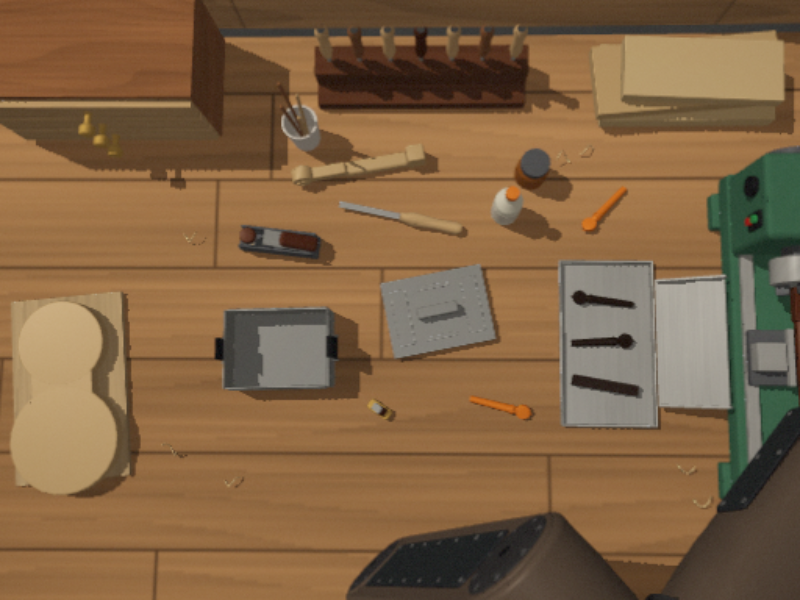

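View pics/s0.png

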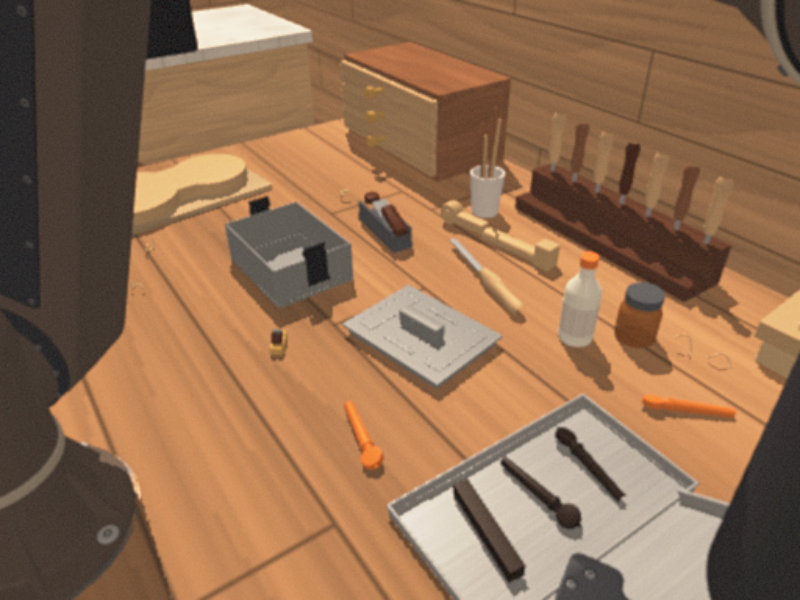

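The top view (800x600 scale) shows these candidates:
- dark peg at (605,299), leaf at left
- dark peg at (602,341), leaf at right
- square blank at (605,385), no leaf, so not wanted
- orange pegs at (605,208) and (500,407), not meant
- tote at (277,348) and lid at (438,311)

I choose the two dark pegs with leaves. Next I'll measure everything and check with one crop.

Run:
```python
from h import *
a=cv2.imread("pics/top0.png"); hsv=cv2.cvtColor(a,cv2.COLOR_BGR2HSV)
def comps(mask,lo,box):
    m=np.zeros_like(mask);x0,y0,x1,y1=box;m[y0:y1,x0:x1]=mask[y0:y1,x0:x1]
    return [c for c in cv2.findContours(m,cv2.RETR_EXTERNAL,cv2.CHAIN_APPROX_NONE)[0] if cv2.contourArea(c)>lo]
dark=((hsv[:,:,2]<75)*255).astype(np.uint8)
for c in comps(dark,60,(362,172,416,268)):
    P=np.array([onz("top",*p[0],0.011)[:2] for p in c])
    rc=cv2.minAreaRect(P.astype(np.float32)*1000); M=cv2.moments(c); u,v=M["m10"]/M["m00"],M["m01"]/M["m00"]
    A=P-P.mean(0); w=np.linalg.svd(A)[2][0]; s=A@w
    print("dark",u,v,onz("top",u,v,.011).round(4),"rect",np.round(rc,1).tolist() if 0 else rc,"axis",np.degrees(np.arctan2(w[1],w[0])),"ends",P[s.argmin()],P[s.argmax()])
# tote / lid : low saturation
gray=((hsv[:,:,1]<70)*255).astype(np.uint8)
for nm,box,z in(("lid",(240,165,322,232),.02),("tote",(136,190,220,255),.075),("tray",(352,160,422,280),.016)):
    for c in comps(gray,800,box):
        P=np.array([onz("top",*p[0],z)[:2]*1000 for p in c],np.float32)
        rc=cv2.minAreaRect(P); print(nm,rc,cv2.boundingRect(c))
blk=((hsv[:,:,2]<45)*255).astype(np.uint8)
for c in comps(blk,15,(134,205,220,240)):
    x,y,w,h=cv2.boundingRect(c); print("catch",x,y,w,h,onz("top",x+w/2-.5,y+h/2-.5,.099))
t=cv2.resize(a[160:275,345:425],None,fx=4,fy=4,interpolation=2);l=cv2.resize(a[160:275,130:320],None,fx=2.6,fy=4,interpolation=2)
cv2.imwrite("pics/c0.png",cv2.resize(np.hstack([cv2.resize(a[160:275,130:325],None,fx=2.4,fy=2.4),cv2.resize(a[160:275,345:425],None,fx=2.4,fy=2.4)]),None,fx=1.2,fy=1.2))
```

```text
dark 387.0502283105023 246.3770384866275 [ 0.4256 -0.311   0.011 ] rect ((425.5717468261719, -311.0985107421875), (128.80508422851562, 21.1240234375), 79.9356460571289) axis -99.91896193382911 ends [ 0.43843319 -0.24797216] [ 0.40604896 -0.37304255]
dark 387.5240690281562 218.52951861943686 [ 0.5099 -0.3149  0.011 ] rect ((511.5245056152344, -308.59735107421875), (24.395004272460938, 118.23899841308594), 0.16580963134765625) axis 92.66683855856314 ends [ 0.51168907 -0.36771658] [ 0.50215906 -0.24950467]
dark 382.85728250244375 191.85630498533723 [ 0.5918 -0.3031  0.011 ] rect ((594.3233032226562, -311.1525573730469), (119.25041198730469, 25.215404510498047), 86.07128143310547) axis -97.4982237426371 ends [ 0.60064043 -0.25182075] [ 0.58222122 -0.37008707]
lid ((569.3575439453125, 13.917854309082031), (151.06459045410156, 202.64073181152344), 11.38783073425293) (243, 169, 74, 60)
tote ((492.6719970703125, 317.22528076171875), (153.222412109375, 229.88046264648438), 1.5976357460021973) (138, 196, 79, 54)
tray ((507.70037841796875, -320.373046875), (194.80126953125, 322.6440734863281), 89.54618072509766) (357, 167, 65, 107)
catch 138 217 5 13 [0.48985049 0.41919948 0.099     ]
catch 209 215 7 15 [0.49319311 0.21067574 0.099     ]
```

View pics/c0.png

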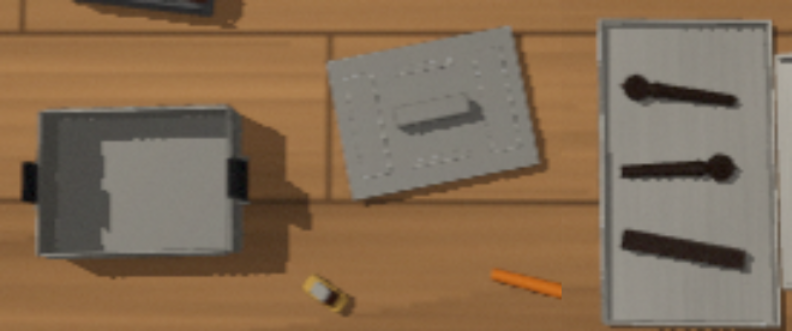

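The crop confirms it: the two outer and middle dark items have round leaves, and the lowest is the plain blank.
- peg A at about (0.592, -0.310), axis 82.5°, leaf towards +y
- peg B at about (0.510, -0.311), axis 92.7°, leaf towards -y
- tote at (0.4915, 0.316), long axis about 91°
- lid at (0.569, 0.014), long axis 101.4°

Sizes and the 85 mm spacing agree with the description.

Call:
{"op": "step_arm", "data": {"plan": [[-0.36,0.73,-0.2,-0.3,50],[-0.36,0.73,-0.2,-0.5,50],[-0.36,0.73,-0.2,-0.93,50],[-0.36,0.73,-0.2,-0.93,50],[-0.91,0.66,-0.2,-0.93,50],[-0.91,0.66,-0.2,-0.93,50],[-0.91,0.66,-0.2,-0.93,50],[-0.91,0.66,-0.2,-0.93,50],[-0.91,0.66,-0.2,-0.93,50],[-0.91,0.66,-0.2,-0.93,50]], "newtons": 15}}

```text
time_s: 0.93
tcp_pos: [0.4321, -0.3539, 0.2761]
eef_rot: [180.0, 0.0, -97.6]
contact_force: [-0.3, 0.4, -0.3]
gripper_width: 0.0504
gripper_force: 0.0
```

```bash
cat >> h.py <<'E'
def go(x,y,z,yaw):
    s=r.get_state(); p=s["tcp_pos"]; yw=s["eef_rot"][2]; a=np.radians(yw); d=np.array([x,y,z])-p
    sh=np.array([np.cos(a)*d[0]+np.sin(a)*d[1],np.sin(a)*d[0]-np.cos(a)*d[1],-d[2]])/.25
    print("shares",sh.round(3),"turn",round(-((yaw-yw+180)%360-180)/60,3),"rot",s["eef_rot"].round(2),p.round(4),"F",s["contact_force"].round(1),"w",round(s["gripper_width"]*1000,1),"t",s["time_s"],"j6",s["joints"][[0,5]].round(0))
E
python3 -c "
from h import *
go(.592,-.310,.1,-97.5);go(.592,-.310,.005,-97.5)"
```

```text
shares [-0.258 -0.611  0.704] turn -0.001 rot [ 1.7995e+02  2.0000e-02 -9.7580e+01] [ 0.4321 -0.3539  0.2761] F [-0.3  0.4 -0.3] w 50.4 t 0.9333 j6 [-19.  12.]
shares [-0.258 -0.611  1.084] turn -0.001 rot [ 1.7995e+02  2.0000e-02 -9.7580e+01] [ 0.4321 -0.3539  0.2761] F [-0.3  0.4 -0.3] w 50.4 t 0.9333 j6 [-19.  12.]
```

Call:
{"op": "step_arm", "data": {"plan": [[-0.26,-0.61,0.3,0,50],[-0.26,-0.61,0.3,0,50],[-0.26,-0.61,0.3,0,50],[-0.26,-0.61,0.3,0,50],[-0.26,-0.61,0.3,0,50],[-0.26,-0.61,0.85,0,50],[-0.26,-0.61,0.85,0,50],[-0.26,-0.61,0.85,0,50],[-0.26,-0.61,0.85,0,50],[-0.26,-0.61,0.85,0,50]]}}

```text
time_s: 1.77
tcp_pos: [0.5873, -0.3114, 0.06]
eef_rot: [179.5, 0.1, -97.9]
contact_force: [-0.6, 0.6, 0.3]
gripper_width: 0.05
gripper_force: 0.0
```

```bash
python3 -c "
from h import *
go(.592,-.310,.006,-97.5)
a=cap('side','s1');print(proj('side',(.592,-.31,.011)))
u,v=proj('side',(.592,-.31,.011)).astype(int);cv2.imwrite('pics/c1.png',cv2.resize(a[max(v-80,0):v+80,max(u-80,0):u+110],None,fx=3,fy=3))"
```

```text
shares [-0.008 -0.018  0.216] turn -0.006 rot [ 1.7954e+02  5.0000e-02 -9.7850e+01] [ 0.5873 -0.3114  0.06  ] F [-0.6  0.6  0.3] w 50.0 t 1.7667 j6 [-11.   3.]
[377.54740377 296.2204454 ]
```

View pics/c1.png

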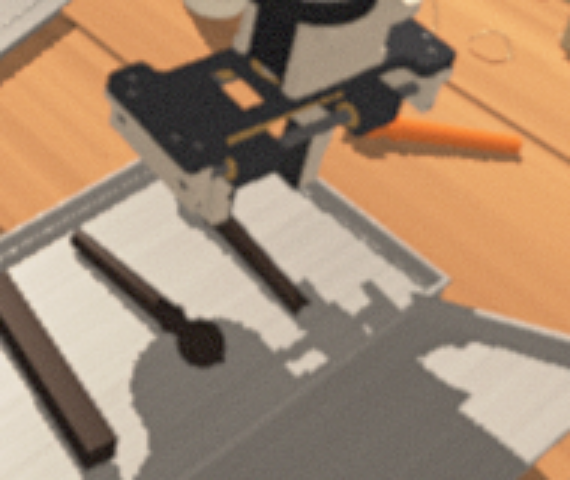

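The crop shows the open fingers straddling the far peg, whose tail sticks out at crop (300,300). Now I go down and grip.

Call:
{"op": "step_arm", "data": {"plan": [[0,0,0.12,0,50],[0,0,0.21,0,50],[0,0,0.215,0,50],[0,0,0.215,0,8],[0,0,0.215,0,8],[0,0,0.215,0,8],[0,0,0.215,0,8],[0,0,0.215,0,8],[0,0,0.215,0,8],[0,0,0.1,0,8],[0,0,-0.1,0,8],[0,0,-0.3,0,8]]}}

```text
time_s: 2.82
tcp_pos: [0.5896, -0.3111, 0.1225]
eef_rot: [179.8, 0.0, -97.7]
contact_force: [1.8, -0.5, 0.2]
gripper_width: 0.0135
gripper_force: 14.7
```

```bash
python3 -c "
from h import *
go(.592,-.07,.20,-88);go(.519,.15,.2,-88)"
```

```text
shares [-0.957  0.12  -0.31 ] turn -0.162 rot [ 1.798e+02  1.000e-02 -9.774e+01] [ 0.5896 -0.3111  0.1225] F [ 1.8 -0.5  0.2] w 13.5 t 2.8167 j6 [-11.   3.]
shares [-1.789  0.528 -0.31 ] turn -0.162 rot [ 1.798e+02  1.000e-02 -9.774e+01] [ 0.5896 -0.3111  0.1225] F [ 1.8 -0.5  0.2] w 13.5 t 2.8167 j6 [-11.   3.]
```

Call:
{"op": "step_arm", "data": {"plan": [[-0.1,0.02,-0.2,-0.05,8],[-0.25,0.05,-0.3,-0.16,8],[-0.4,0.1,-0.3,-0.16,8],[-0.96,0.3,-0.3,-0.16,8],[-0.96,0.3,-0.3,-0.16,8],[-0.96,0.3,-0.3,-0.16,8],[-0.96,0.3,-0.3,-0.16,8],[-0.96,0.3,-0.3,-0.16,8],[-0.96,0.3,-0.3,-0.16,8]]}}

```text
time_s: 3.57
tcp_pos: [0.5486, -0.0615, 0.1982]
eef_rot: [-179.9, 0.0, -87.9]
contact_force: [0.5, -0.7, -0.7]
gripper_width: 0.0135
gripper_force: 14.7
```

```bash
python3 -c "
from h import *
go(.519,.150,.2,-89)
cap('side','s2');i=cap('top','t2');p=r.get_state()['tcp_pos'];u,v=proj('side',p).astype(int);print(u,v,proj('top',p))
a=cv2.imread('pics/s2.png');cv2.imwrite('pics/c2.png',cv2.resize(a[max(v-70,0):v+70,max(u-90,0):u+90],None,fx=3,fy=3))"
```

```text
shares [-0.85   0.088 -0.007] turn 0.018 rot [-1.7994e+02  1.0000e-02 -8.7930e+01] [ 0.5486 -0.0615  0.1982] F [ 0.5 -0.7 -0.7] w 13.5 t 3.5667 j6 [ 14. -12.]
284 165 [309.87953185 199.48593615]
```

View pics/c2.png

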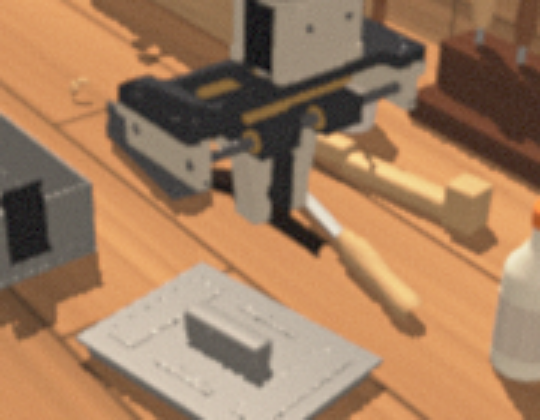

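The crop shows the peg held level, with the leaf at (225,180) and the tail at (318,245). On to the tote.

Call:
{"op": "step_arm", "data": {"plan": [[-0.96,0.09,0,0.02,8],[-0.96,0.09,0,0.02,8],[-0.96,0.09,0,0.02,8],[-0.96,0.09,0,0.02,8],[-0.96,0.09,0,0.02,8],[-0.96,0.09,0,0.02,8],[-0.96,0.09,0,0.02,8],[-0.96,0.09,0,0.02,8]]}}

```text
time_s: 4.33
tcp_pos: [0.5188, 0.1763, 0.197]
eef_rot: [180.0, -0.0, -89.3]
contact_force: [-0.4, -0.3, -0.2]
gripper_width: 0.0138
gripper_force: 14.7
```

```bash
python3 -c "
from h import *
go(.5195,.316,.2,-89);go(.5195,.316,.018,-89)"
```

```text
shares [-0.559 -0.01  -0.012] turn -0.005 rot [ 1.7996e+02 -3.0000e-02 -8.9280e+01] [0.5188 0.1763 0.197 ] F [-0.4 -0.3 -0.2] w 13.8 t 4.3333 j6 [ 39. -39.]
shares [-0.559 -0.01   0.716] turn -0.005 rot [ 1.7996e+02 -3.0000e-02 -8.9280e+01] [0.5188 0.1763 0.197 ] F [-0.4 -0.3 -0.2] w 13.8 t 4.3333 j6 [ 39. -39.]
```

Call:
{"op": "step_arm", "data": {"plan": [[-0.56,0,0,0,8],[-0.56,0,0,0,8],[-0.56,0,0,0,8],[-0.56,0,0,0,8],[-0.56,0,0.15,0,8],[-0.56,0,0.3,0,8],[-0.56,0,0.45,0,8],[-0.56,0,0.58,0,8],[-0.56,0,0.66,0,8],[-0.56,0,0.7,0,8],[-0.56,0,0.71,0,8],[-0.56,0,0.71,0,8]]}}

```text
time_s: 5.33
tcp_pos: [0.5176, 0.3147, 0.0198]
eef_rot: [180.0, -0.0, -89.4]
contact_force: [0.3, 0.1, 0.7]
gripper_width: 0.0135
gripper_force: 14.7
```

```bash
python3 -c "
from h import *
go(.5195,.316,.018,-89)"
```

```text
shares [-0.005 -0.007  0.007] turn -0.007 rot [ 1.7998e+02 -4.0000e-02 -8.9420e+01] [0.5176 0.3147 0.0198] F [0.3 0.1 0.7] w 13.5 t 5.3333 j6 [ 50. -49.]
```

Call:
{"op": "step_arm", "data": {"plan": [[0,0,0,0,18],[0,0,0,0,24],[0,0,0,0,28],[0,0,0,0,28],[0,0,0,0,28],[0,0,-0.1,0,28],[0,0,-0.25,0,28],[0,0,-0.4,0,28],[0,0,-0.6,0,28],[0,0,-0.75,0,28],[0,0,-0.75,0,28]]}}

```text
time_s: 6.25
tcp_pos: [0.52, 0.318, 0.2167]
eef_rot: [-179.4, 0.4, -89.3]
contact_force: [1.1, 0.8, 1.3]
gripper_width: 0.028
gripper_force: 0.0
```

```bash
python3 -c "
from h import *
go(.510,.08,.2,-87.5)"
```

```text
shares [0.951 0.052 0.067] turn -0.029 rot [-179.41    0.44  -89.25] [0.52   0.318  0.2167] F [1.1 0.8 1.3] w 28.0 t 6.25 j6 [ 50. -49.]
```

Call:
{"op": "step_arm", "data": {"plan": [[1,0.05,0,0,50],[1,0.05,0,0,50],[1,0.05,0,0,50],[1,0.05,0,0,50],[1,0.05,0,0,50],[1,0.05,0,0,50]]}}

```text
time_s: 6.75
tcp_pos: [0.5067, 0.0642, 0.2078]
eef_rot: [-179.9, 0.0, -89.3]
contact_force: [1.5, -0.4, 0.4]
gripper_width: 0.0498
gripper_force: 0.0
```

Call:
{"op": "step_arm", "data": {"plan": [[1,0,0,0,50],[1,0,0,0,50],[1,0,0,0,50],[1,0,0,0,50],[1,0,0,0,50],[1,0,0,0,50]]}}

```text
time_s: 7.25
tcp_pos: [0.5098, -0.186, 0.2078]
eef_rot: [-179.9, 0.0, -89.3]
contact_force: [0.5, -0.8, 0.2]
gripper_width: 0.0503
gripper_force: 0.0
```

```bash
python3 -c "
from h import *
go(.511,-.311,.06,-87.3);cap('top','t3');a=cv2.imread('pics/t3.png')
p0,p1=onz('top',0,0,.01),0
hsv=cv2.cvtColor(a,cv2.COLOR_BGR2HSV);s=a[195:255,140:218];cv2.imwrite('pics/c3.png',cv2.resize(s,None,fx=6,fy=6))"
```

```text
shares [0.5   0.001 0.591] turn -0.034 rot [-179.94    0.    -89.31] [ 0.5098 -0.186   0.2078] F [ 0.5 -0.8  0.2] w 50.3 t 7.25 j6 [1. 0.]
```

View pics/c3.png

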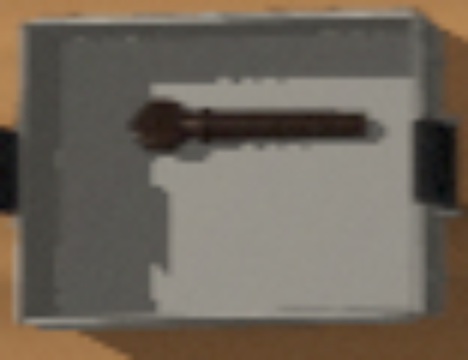

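Peg A lies in the tote, leaf at crop (160,125), near the +x wall, leaving room for the second. Now peg B.

Call:
{"op": "step_arm", "data": {"plan": [[0.5,0,0.2,-0.03,50],[0.5,0,0.2,-0.03,50],[0.5,0,0.3,-0.03,50],[0.5,0,0.45,-0.03,50],[0.5,0,0.6,-0.03,50],[0.5,0,0.6,-0.03,50],[0.5,0,0.6,-0.03,50]]}}

```text
time_s: 7.88
tcp_pos: [0.5091, -0.3086, 0.0543]
eef_rot: [179.6, 0.1, -87.6]
contact_force: [0.1, -0.1, 0.9]
gripper_width: 0.0498
gripper_force: 0.0
```

```bash
python3 -c "
from h import *
go(.511,-.311,.006,-87.3)"
```

```text
shares [ 0.01  -0.007  0.193] turn -0.005 rot [ 1.7962e+02  1.2000e-01 -8.7590e+01] [ 0.5091 -0.3086  0.0543] F [ 0.1 -0.1  0.9] w 49.8 t 7.8833 j6 [-12.  15.]
```

Call:
{"op": "step_arm", "data": {"plan": [[0,0,0.12,0,50],[0,0,0.195,0,50],[0,0,0.2,0,50],[0,0,0.2,0,8],[0,0,0.2,0,8],[0,0,0.2,0,8],[0,0,0.2,0,8],[0,0,0.2,0,8],[0,0,0.2,0,8],[0,0,0.1,0,8],[0,0,-0.1,0,8],[0,0,-0.3,0,8]]}}

```text
time_s: 8.88
tcp_pos: [0.5102, -0.3088, 0.1159]
eef_rot: [179.8, 0.1, -87.5]
contact_force: [1.6, -0.9, -0.6]
gripper_width: 0.0151
gripper_force: 15.0
```

Call:
{"op": "step_arm", "data": {"plan": [[-0.1,0,-0.2,0,8],[-0.25,0,-0.3,0.02,8],[-0.4,0,-0.3,0.02,8],[-0.96,0.05,-0.3,0.03,8],[-0.96,0.05,-0.3,0.03,8],[-0.96,0.05,-0.3,0.03,8],[-0.96,0.05,-0.3,0.03,8],[-0.96,0.05,-0.3,0.03,8],[-0.96,0.05,-0.3,0.03,8]]}}

```text
time_s: 9.63
tcp_pos: [0.4887, -0.0686, 0.1913]
eef_rot: [-179.9, 0.0, -89.2]
contact_force: [0.3, -0.7, -0.1]
gripper_width: 0.0148
gripper_force: 15.0
```

```bash
python3 -c "
from h import *
go(.464,.1,.2,-89)
a=cap('side','s4');p=r.get_state()['tcp_pos'];u,v=proj('side',p).astype(int);print(u,v)
cv2.imwrite('pics/c4.png',cv2.resize(a[max(v-70,0):v+70,max(u-90,0):u+90],None,fx=3,fy=3))"
```

```text
shares [-0.676  0.089 -0.035] turn -0.003 rot [-1.7995e+02  1.0000e-02 -8.9170e+01] [ 0.4887 -0.0686  0.1913] F [ 0.3 -0.7 -0.1] w 14.8 t 9.6333 j6 [ 15. -14.]
262 179
```

View pics/c4.png

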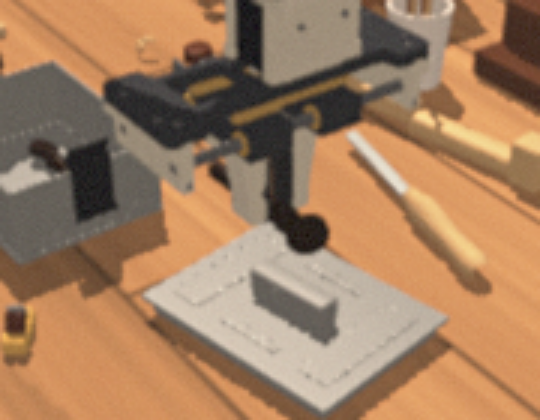

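The second peg is held level, leaf at crop (307,232). Moving to the tote's -x half.

Call:
{"op": "step_arm", "data": {"plan": [[-0.96,0.1,-0.03,0,8],[-0.96,0.1,-0.03,0,8],[-0.96,0.1,-0.03,0,8],[-0.96,0.1,-0.03,0,8],[-0.96,0.1,-0.03,0,8],[-0.96,0.1,-0.03,0,8],[-0.96,0.1,-0.03,0,8],[-0.96,0.1,-0.03,0,8]]}}

```text
time_s: 10.35
tcp_pos: [0.4613, 0.1705, 0.1979]
eef_rot: [180.0, -0.0, -89.3]
contact_force: [-0.2, -0.8, -0.0]
gripper_width: 0.0146
gripper_force: 15.0
```

```bash
python3 -c "
from h import *
go(.464,.314,.0195,-89)"
```

```text
shares [-0.574 -0.018  0.714] turn -0.004 rot [ 1.7997e+02 -3.0000e-02 -8.9260e+01] [0.4613 0.1705 0.1979] F [-0.2 -0.8 -0. ] w 14.6 t 10.35 j6 [ 43. -42.]
```

Call:
{"op": "step_arm", "data": {"plan": [[-0.57,-0.01,0,0,8],[-0.57,-0.01,0,0,8],[-0.57,-0.01,0,0,8],[-0.57,-0.01,0,0,8],[-0.57,-0.01,0.15,0,8],[-0.57,-0.01,0.3,0,8],[-0.57,-0.01,0.45,0,8],[-0.57,-0.01,0.58,0,8],[-0.57,-0.01,0.66,0,8],[-0.57,-0.01,0.7,0,8],[-0.57,-0.01,0.71,0,8],[-0.57,-0.01,0.71,0,8]]}}

```text
time_s: 11.35
tcp_pos: [0.4626, 0.3114, 0.0206]
eef_rot: [180.0, -0.1, -89.4]
contact_force: [1.1, -0.6, -0.1]
gripper_width: 0.0147
gripper_force: 15.0
```

Call:
{"op": "step_arm", "data": {"plan": [[0,0,0,0,18],[0,0,0,0,24],[0,0,0,0,28],[0,0,0,0,28],[0,0,0,0,28],[0,0,-0.1,0,28],[0,0,-0.25,0,28],[0,0,-0.4,0,28],[0,0,-0.6,0,28],[0,0,-0.75,0,28],[0,0,-0.75,0,28]]}}

```text
time_s: 12.27
tcp_pos: [0.4647, 0.3148, 0.2171]
eef_rot: [-179.5, 0.5, -89.2]
contact_force: [2.0, 0.9, 0.9]
gripper_width: 0.0281
gripper_force: 0.0
```

Call:
{"op": "step_arm", "data": {"plan": [[0.99,-0.2,0,0,28],[0.99,-0.2,0,0,40],[0.99,-0.2,0,0,50],[0.99,-0.2,0,0,50],[0.99,-0.2,0,0,50],[0.99,-0.2,0,0,50],[0.99,-0.2,0,0,50],[0.99,-0.2,0,0,50]]}}

```text
time_s: 12.93
tcp_pos: [0.5148, 0.0633, 0.2085]
eef_rot: [-180.0, 0.0, -89.6]
contact_force: [-0.1, 0.8, -0.6]
gripper_width: 0.0498
gripper_force: 0.0
```

Run:
```python
from h import *
go(.569,.014,.1,-78.6)
a=cap('top','t5')
cv2.imwrite('pics/c5.png',cv2.resize(a[150:265,125:330],None,fx=3.8,fy=3.8))
```

```text
shares [ 0.199 -0.215  0.434] turn -0.183 rot [-1.7998e+02  1.0000e-02 -8.9560e+01] [0.5148 0.0633 0.2085] F [-0.1  0.8 -0.6] w 49.8 t 12.9333 j6 [ 29. -28.]
```

View pics/c5.png

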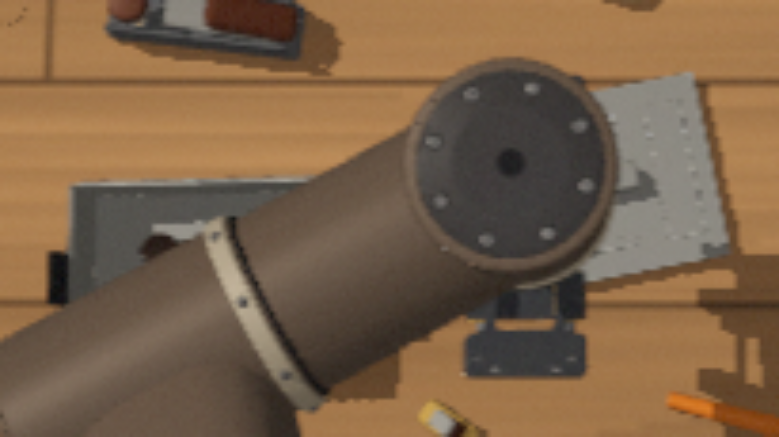

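The arm hides the tote from above; the lid's free end lies as measured. I'll check the bar centre in the first picture against the lid and go on.

Call:
{"op": "step_arm", "data": {"plan": [[0.2,-0.215,0.2,-0.18,50],[0.2,-0.215,0.2,-0.18,50],[0.2,-0.215,0.4,-0.18,50],[0.2,-0.215,0.5,-0.18,50],[0.2,-0.215,0.56,-0.18,50],[0.2,-0.215,0.56,-0.18,50],[0.2,-0.215,0.56,-0.18,50]]}}

```text
time_s: 13.57
tcp_pos: [0.5689, 0.0172, 0.0679]
eef_rot: [179.9, -0.0, -78.4]
contact_force: [0.1, -0.3, 0.9]
gripper_width: 0.0503
gripper_force: 0.0
```

Run:
```python
from h import *
print('bar',onz('top',280,199,.044), proj('top',(.569,.014,.044)))
go(.569,.014,.0225,-78.6)
a=cap('side','s6')
cv2.imwrite('pics/c6.png',cv2.resize(a[120:260,130:330],None,fx=4,fy=4,interpolation=cv2.INTER_CUBIC))
```

```text
bar [0.56585879 0.0134373  0.044     ] [279.81210124 197.96342365]
shares [0.013 0.002 0.181] turn 0.003 rot [ 1.799e+02 -3.000e-02 -7.843e+01] [0.5689 0.0172 0.0679] F [ 0.1 -0.3  0.9] w 50.3 t 13.5667 j6 [ 21. -10.]
```

View pics/c6.png

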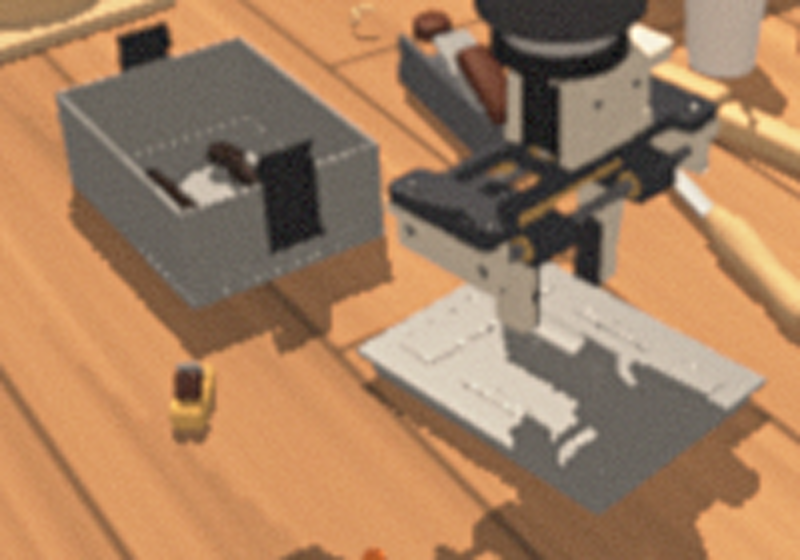

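The crop shows both pegs in the tote and the fingers straddling the lid's bar. The tote's rim corners are at crop (60,97), (240,40), (378,148), (188,212) and its near foot at (200,305). Gripping the lid, then computing the tote's pose from these and the top view.

Call:
{"op": "step_arm", "data": {"plan": [[0.01,0,0.1,0,50],[0.01,0,0.17,0,50],[0.01,0,0.18,0,50],[0.01,0,0.18,0,14],[0.01,0,0.18,0,14],[0.01,0,0.18,0,14],[0.01,0,0.18,0,14],[0.01,0,0.18,0,14],[0.01,0,0.18,0,14],[0.01,0,0.18,0,14]], "newtons": 40}}

```text
time_s: 14.45
tcp_pos: [0.5703, 0.0139, 0.0244]
eef_rot: [-179.9, 0.0, -78.5]
contact_force: [-0.7, 1.0, 6.8]
gripper_width: 0.0221
gripper_force: 40.0
```

Run:
```python
from h import *
go(.569,.014,.2,-88.5)
P=[onz('side',(x+.5)/4-.5+130,(y+.5)/4-.5+120,.075) for x,y in((60,97),(240,40),(378,148),(188,212))]
P=np.array(P);print(P.round(4),P.mean(0))
print('foot',onz('side',200.5/4-.5+130,305.5/4-.5+120,0))
print(cv2.minAreaRect(P[:,:2].astype(np.float32)*1000))
# top pictures: outer rim in t3 and t0: edges of low-saturation region columns/rows, catches excluded
for f in('top0','t3'):
    a=cv2.imread(f'pics/{f}.png');h=cv2.cvtColor(a,cv2.COLOR_BGR2HSV);g=np.zeros(a.shape[:2],np.uint8)
    g[188:258,130:225]=((h[:,:,1]<70)|(h[:,:,2]<45))[188:258,130:225]*255
    g=cv2.morphologyEx(g,cv2.MORPH_OPEN,np.ones((17,17)));c=max(cv2.findContours(g,0,1)[0],key=cv2.contourArea)
    q=np.array([onz('top',*p[0],.075)[:2]*1000 for p in c],np.float32);print(f,cv2.minAreaRect(q))
    b=np.zeros_like(g);b[205:240,134:222]=(h[:,:,2]<45)[205:240,134:222]*255
    for c in cv2.findContours(b,0,1)[0]:
        if cv2.contourArea(c)>15: x,y,w,k=cv2.boundingRect(c);print(onz('top',x+w/2-.5,y+k/2-.5,.09))
```

```text
shares [-0.001  0.005 -0.703] turn 0.166 rot [-1.7989e+02  1.0000e-02 -7.8530e+01] [0.5703 0.0139 0.0244] F [-0.7  1.   6.8] w 22.1 t 14.45 j6 [ 21. -10.]
[[0.4181 0.4101 0.075 ]
 [0.5625 0.4148 0.075 ]
 [0.5664 0.2187 0.075 ]
 [0.4276 0.2206 0.075 ]] [0.49366479 0.31605171 0.075     ]
foot [0.4276453  0.22354836 0.        ]
((493.5035400390625, 314.4474182128906), (144.4807586669922, 196.0885467529297), 1.8644965887069702)
top0 ((492.3670959472656, 311.4278564453125), (153.03466796875, 212.9940185546875), 0.9198114275932312)
[0.49029578 0.42178832 0.09      ]
[0.49366121 0.21184139 0.09      ]
t3 ((491.2364501953125, 314.66583251953125), (150.92391967773438, 207.7343292236328), 0.9550936818122864)
[0.49029578 0.42178832 0.09      ]
[0.49366469 0.21038562 0.09      ]
[0.51237184 0.30266327 0.09      ]
```

Call:
{"op": "step_arm", "data": {"plan": [[0,0,-0.05,0,14],[0,0,-0.12,0,14],[0,0,-0.25,0,14],[0,0,-0.4,0,14],[0,0,-0.55,0.05,14],[0,0,-0.7,0.1,14],[0,0,-0.75,0.17,14],[0,0,-0.75,0.173,14],[0,0,-0.75,0.173,14]]}}

```text
time_s: 15.2
tcp_pos: [0.5694, 0.0138, 0.2113]
eef_rot: [-179.9, 0.1, -88.9]
contact_force: [-1.0, -0.4, -2.7]
gripper_width: 0.022
gripper_force: 40.0
```

Run:
```python
from h import *
go(.4923,.1658,.2,-88.9)
```

```text
shares [-0.614  0.297  0.045] turn 0.0 rot [-1.7993e+02  6.0000e-02 -8.8900e+01] [0.5694 0.0138 0.2113] F [-1.  -0.4 -2.7] w 22.0 t 15.2 j6 [ 21. -20.]
```

Call:
{"op": "step_arm", "data": {"plan": [[-0.05,0.02,0,0,14],[-0.13,0.04,0,0,14],[-0.23,0.07,0,0,14],[-0.34,0.1,0,0,14],[-0.45,0.14,0,0,14],[-0.56,0.17,0,0,14],[-0.67,0.2,0,0,14],[-0.77,0.23,0,0,14],[-0.86,0.26,0,0,14],[-0.92,0.28,0,0,14],[-0.95,0.29,0,0,14],[-0.95,0.29,0,0,14]]}}

```text
time_s: 16.2
tcp_pos: [0.4914, 0.2505, 0.2089]
eef_rot: [179.9, -0.1, -88.8]
contact_force: [-0.4, -0.7, -2.1]
gripper_width: 0.0218
gripper_force: 40.0
```

Run:
```python
from h import *
go(.4923,.3158,.13,-88.9)
```

```text
shares [-0.261 -0.009  0.316] turn 0.002 rot [ 1.7986e+02 -1.0000e-01 -8.8770e+01] [0.4914 0.2505 0.2089] F [-0.4 -0.7 -2.1] w 21.8 t 16.2 j6 [ 47. -46.]
```

Call:
{"op": "step_arm", "data": {"plan": [[-0.08,0,0,0,14],[-0.18,-0.005,0,0,14],[-0.25,-0.01,0,0,14],[-0.26,-0.01,0.05,0,14],[-0.26,-0.01,0.15,0,14],[-0.26,-0.01,0.25,0,14],[-0.26,-0.01,0.3,0,14],[-0.26,-0.01,0.31,0,14],[-0.26,-0.01,0.31,0,14],[-0.26,-0.01,0.31,0,14]]}}

```text
time_s: 17.03
tcp_pos: [0.4945, 0.3148, 0.1337]
eef_rot: [-180.0, -0.0, -88.9]
contact_force: [-0.8, 0.0, -1.3]
gripper_width: 0.0216
gripper_force: 40.0
```

Run:
```python
from h import *
go(.4923,.3158,.1,-88.9)
a=cap('side','s7')
cv2.imwrite('pics/c7.png',cv2.resize(a[80:220,110:260],None,fx=4.2,fy=4.2,interpolation=cv2.INTER_CUBIC))
```

```text
shares [-0.004  0.009  0.135] turn -0.0 rot [-179.97   -0.    -88.91] [0.4945 0.3148 0.1337] F [-0.8  0.  -1.3] w 21.6 t 17.0333 j6 [ 52. -51.]
```

View pics/c7.png

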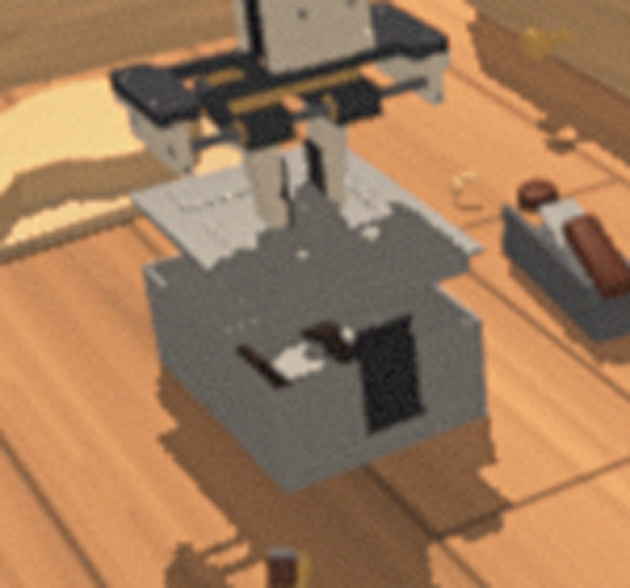

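The crop shows the lid level above the tote: lid corners (132,197) left and (482,250) right, tote rim corners (148,265) left and (482,320) right. I compare the midpoints of these diagonals.

Run:
```python
from h import *
f=lambda x,y,z:onz('side',(x+.5)/4.2-.5+110,(y+.5)/4.2-.5+80,z)
L=[f(132,197,.1293),f(482,250,.1293)];T=[f(148,265,.075),f(482,320,.075)]
for n,q in(('lid',L),('tote',T)):
    d=q[0]-q[1];print(n,np.round(q,4).tolist(),(q[0]+q[1])/2,np.linalg.norm(d),np.degrees(np.arctan2(d[1],d[0])))
```

```text
lid [[0.4176, 0.4109, 0.1293], [0.5682, 0.2146, 0.1293]] [0.49293799 0.31275963 0.1293    ] 0.24742741667049145 127.48963958969884
tote [[0.4212, 0.4162, 0.075], [0.5692, 0.222, 0.075]] [0.49520886 0.31908257 0.075     ] 0.24408941885860966 127.30517007954532
```

Call:
{"op": "step_arm", "data": {"plan": [[-0.017,0,0,0,14],[-0.017,0,0.05,0,14],[-0.017,0,0.09,0,14],[-0.017,0,0.11,0,14],[-0.017,0,0.116,0,14],[-0.017,0,0.116,0,14],[-0.017,0,0.116,0,14]]}}

```text
time_s: 17.67
tcp_pos: [0.494, 0.3191, 0.1045]
eef_rot: [-180.0, 0.0, -88.9]
contact_force: [0.7, -0.6, -1.3]
gripper_width: 0.0218
gripper_force: 40.0
```

Call:
{"op": "step_arm", "data": {"plan": [[0,0,0.006,0,14],[0,0,0.012,0,14],[0,0,0.018,0,14],[0,0,0.018,0,14],[0,0,0.018,0,14]]}}

```text
time_s: 18.08
tcp_pos: [0.4942, 0.3194, 0.1002]
eef_rot: [-179.9, 0.0, -88.9]
contact_force: [0.4, 0.9, 1.1]
gripper_width: 0.0218
gripper_force: 40.0
```

Call:
{"op": "step_arm", "data": {"plan": [[0,0,0.004,0,14],[0,0,0.008,0,14],[0,0,0.01,0,14],[0,0,0.01,0,14],[0,0,0.01,0,14]]}}

```text
time_s: 18.5
tcp_pos: [0.4945, 0.3197, 0.0984]
eef_rot: [-179.9, 0.1, -88.9]
contact_force: [-0.4, 0.9, 6.8]
gripper_width: 0.0217
gripper_force: 40.0
```

Call:
{"op": "step_arm", "data": {"plan": [[0,0,0.004,0,14],[0,0,0.008,0,14],[0,0,0.01,0,14],[0,0,0.01,0,14],[0,0,0.01,0,14]]}}

```text
time_s: 18.92
tcp_pos: [0.495, 0.3201, 0.0968]
eef_rot: [-179.8, 0.1, -88.9]
contact_force: [-0.6, 0.6, 12.4]
gripper_width: 0.0217
gripper_force: 40.0
```

Call:
{"op": "step_arm", "data": {"plan": [[0,0,0.004,0,14],[0,0,0.008,0,14],[0,0,0.01,0,14],[0,0,0.01,0,14],[0,0,0.01,0,14]]}}

```text
time_s: 19.33
tcp_pos: [0.4955, 0.3205, 0.0953]
eef_rot: [-179.8, 0.2, -88.8]
contact_force: [-2.2, -0.8, 17.3]
gripper_width: 0.0215
gripper_force: 40.0
```

Run:
```python
from h import *
s=r.get_state();print(s['moment'],s['contact_force'])
a=cap('side','s8')
cv2.imwrite('pics/c8.png',cv2.resize(a[90:215,110:260],None,fx=4.7,fy=4.7,interpolation=cv2.INTER_CUBIC))
```

```text
[-0.03819253  0.93133946  0.01164308] [-2.23548646 -0.82159946 17.27285212]
```

View pics/c8.png

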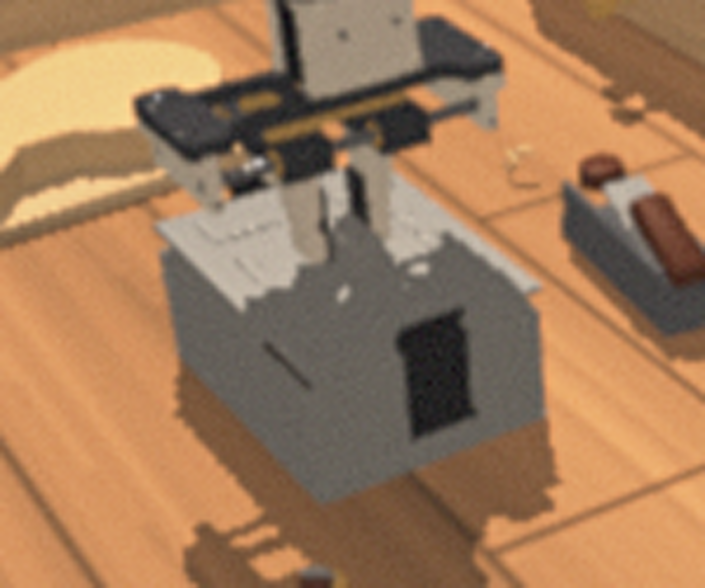

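The crop shows the lid about 12 mm above the rim with no catch clearly open yet. Lid corners are at (158,228) and (540,290), tote rim corners at (163,255) and (540,315). The moment puts the reaction on the -x side, so I check the offset.

Run:
```python
from h import *
f=lambda x,y,z:onz('side',(x+.5)/4.7-.5+110,(y+.5)/4.7-.5+90,z)
L=[f(158,228,.0909),f(540,290,.0909)];T=[f(163,255,.075),f(540,315,.075)]
for n,q in(('lid',L),('tote',T)):
    d=q[0]-q[1];print(n,np.round(q,4).tolist(),(q[0]+q[1])/2,np.linalg.norm(d),np.degrees(np.arctan2(d[1],d[0])))
# lid plate edge pixels: bright-on-wood right edge line, and tote right rim line, sub-pixel by eye-free check
a=cv2.imread('pics/s8.png')
for z,n in((.0909,'lid'),(.075,'tote')):
    for c in ((.4945,.319),):
        print(n,[((proj('side',(c[0]+sx,c[1]+sy,z))+.5-[110,90])*4.7).round(0).tolist() for sx,sy in((-.076,.101),(.076,-.101),(-.076,-.101))])
```

```text
lid [[0.4188, 0.4153, 0.0909], [0.5684, 0.2185, 0.0909]] [0.49364585 0.3168824  0.0909    ] 0.24724897114146435 127.23245979520583
tote [[0.4174, 0.4107, 0.075], [0.5672, 0.2181, 0.075]] [0.49229697 0.31442524 0.075     ] 0.2440429921457104 127.8914736742545
lid [[155.0, 226.0], [544.0, 290.0], [298.0, 373.0]]
tote [[159.0, 249.0], [546.0, 314.0], [302.0, 398.0]]
```

Call:
{"op": "step_arm", "data": {"plan": [[0,0,-0.02,0,14],[0,0,-0.04,0,14],[0,0,-0.048,0,14],[0,0,-0.048,0,14],[0,0,-0.048,0,14]]}}

```text
time_s: 19.8
tcp_pos: [0.4934, 0.3187, 0.1038]
eef_rot: [180.0, -0.0, -88.9]
contact_force: [0.1, 0.0, -0.9]
gripper_width: 0.0215
gripper_force: 40.0
```

Run:
```python
from h import *
for _ in range(1):
    s=r.get_state();print(s['moment'],s['contact_force'],s['tcp_pos'],s['eef_rot'])
```

```text
[-0.02420239  0.09332937 -0.03113359] [ 0.13062115  0.02409695 -0.86083538] [0.49340442 0.31865164 0.10377766] [ 1.79951538e+02 -3.58628175e-02 -8.89365046e+01]
```

Call:
{"op": "step_arm", "data": {"plan": [[0,0,0.01,0,14],[0,0,0.02,0,14],[0,0,0.028,0,14],[0,0,0.028,0,14],[0,0,0.028,0,14]]}}

```text
time_s: 20.22
tcp_pos: [0.4945, 0.3196, 0.0977]
eef_rot: [-179.9, 0.0, -88.9]
contact_force: [1.6, 1.1, 4.3]
gripper_width: 0.0215
gripper_force: 40.0
```

Run:
```python
from h import *
for _ in range(1):
    s=r.get_state();print(s['moment'],s['contact_force'],s['tcp_pos'],s['eef_rot'])
```

```text
[ 0.23338858 -0.18041329  0.08024734] [1.64524676 1.12598306 4.33315648] [0.49447651 0.31955695 0.09767242] [-1.79921016e+02  4.28669691e-02 -8.88888140e+01]
```

Call:
{"op": "step_arm", "data": {"plan": [[0,0,0.004,0,14],[0,0,0.008,0,14],[0,0,0.012,0,14],[0,0,0.012,0,14],[0,0,0.012,0,14]]}}

```text
time_s: 20.63
tcp_pos: [0.4951, 0.3201, 0.0961]
eef_rot: [-179.8, 0.1, -88.9]
contact_force: [-0.8, -0.6, 13.8]
gripper_width: 0.022
gripper_force: 40.0
```

Run:
```python
from h import *
for _ in range(1):
    s=r.get_state();print(s['moment'],s['contact_force'],s['tcp_pos'],s['eef_rot'])
```

```text
[0.05214369 0.65975087 0.01213715] [-0.82090515 -0.63318695 13.79142199] [0.49505983 0.32010908 0.09611341] [-1.79827385e+02  1.16199751e-01 -8.88607437e+01]
```

Call:
{"op": "step_arm", "data": {"plan": [[0,0,0.004,0,14],[0,0,0.008,0,14],[0,0,0.01,0,14],[0,0,0.01,0,14],[0,0,0.01,0,14]]}}

```text
time_s: 21.05
tcp_pos: [0.4954, 0.3203, 0.0933]
eef_rot: [-179.8, 0.2, -88.9]
contact_force: [2.4, -0.4, 8.0]
gripper_width: 0.0217
gripper_force: 40.0
```

Run:
```python
from h import *
for _ in range(1):
    s=r.get_state();print(s['moment'],s['contact_force'],s['tcp_pos'],s['eef_rot'])
```

```text
[ 0.45516089 -0.67092893 -0.00261453] [ 2.35181326 -0.43009179  8.03779755] [0.49544941 0.32027849 0.09333638] [-1.79793949e+02  1.57947918e-01 -8.88896509e+01]
```

Call:
{"op": "step_arm", "data": {"plan": [[0,-0.004,0.004,0,14],[0,-0.004,0.008,0,14],[0,-0.004,0.012,0,14],[0,-0.004,0.012,0,14],[0,-0.004,0.012,0,14]]}}

```text
time_s: 21.47
tcp_pos: [0.4951, 0.3187, 0.0893]
eef_rot: [-180.0, -0.0, -88.9]
contact_force: [-0.4, -2.8, 8.5]
gripper_width: 0.0216
gripper_force: 40.0
```

Run:
```python
from h import *
for _ in range(1):
    s=r.get_state();print(s['moment'],s['contact_force'],s['tcp_pos'],s['eef_rot'])
```

```text
[-0.61412034  0.21690322 -0.10808147] [-0.37144603 -2.84104633  8.54165248] [0.49508969 0.31873787 0.08926064] [-1.79970381e+02 -1.13849827e-02 -8.89299641e+01]
```

Call:
{"op": "step_arm", "data": {"plan": [[0,0,0.004,0,14],[0,0,0.008,0,14],[0,0,0.012,0,14],[0,0,0.012,0,14],[0,0,0.012,0,14]]}}

```text
time_s: 21.88
tcp_pos: [0.4952, 0.3192, 0.0864]
eef_rot: [-179.9, 0.0, -88.9]
contact_force: [-0.8, 0.7, 9.2]
gripper_width: 0.0218
gripper_force: 40.0
```

Run:
```python
from h import *
for _ in range(1):
    s=r.get_state();print(s['moment'],s['contact_force'],s['tcp_pos'],s['eef_rot'])
```

```text
[-0.52208645  0.23874293 -0.03169338] [-0.77356534  0.66884422  9.24434433] [0.49521985 0.31916959 0.08644896] [-1.79943327e+02  4.66585442e-03 -8.88911589e+01]
```

Call:
{"op": "step_arm", "data": {"plan": [[0,0,0.004,0,14],[0,0,0.008,0,14],[0,0,0.01,0,14],[0,0,0.01,0,14],[0,0,0.01,0,14]]}}

```text
time_s: 22.3
tcp_pos: [0.495, 0.3193, 0.0832]
eef_rot: [-180.0, 0.0, -88.9]
contact_force: [0.8, 1.1, 3.0]
gripper_width: 0.0217
gripper_force: 40.0
```

Call:
{"op": "step_arm", "data": {"plan": [[0,0,0.004,0,14],[0,0,0.006,0,14],[0,0,0.006,0,14],[0,0,0.006,0,14]]}}

```text
time_s: 22.63
tcp_pos: [0.495, 0.3193, 0.0832]
eef_rot: [-179.9, 0.0, -88.9]
contact_force: [-4.7, 0.4, 16.7]
gripper_width: 0.0218
gripper_force: 40.0
```

Run:
```python
from h import *
for _ in range(1):
    s=r.get_state();print(s['moment'],s['contact_force'],s['tcp_pos'],s['eef_rot'])
```

```text
[-0.54929518  1.7178963  -0.05583913] [-4.730452    0.40370469 16.72371724] [0.49500573 0.31932554 0.08319928] [-1.79944224e+02  2.63019954e-02 -8.88814618e+01]
```

Call:
{"op": "step_arm", "data": {"plan": [[0,0.002,-0.003,0,14],[0,0.002,-0.003,0,14],[0,0.002,-0.003,0,14],[0,0.002,-0.003,0,14]]}}

```text
time_s: 22.97
tcp_pos: [0.4946, 0.3193, 0.0832]
eef_rot: [-179.9, 0.0, -88.9]
contact_force: [-0.5, 0.4, 9.7]
gripper_width: 0.0218
gripper_force: 40.0
```

Run:
```python
from h import *
s=r.get_state();print(s['moment'],s['contact_force'],s['tcp_pos'])
cap('side','s9');cap('top','t9')
for n,f0,f1,ends in(('side','side0','s9',((.4945,.2145),(.490,.4225))),):
  for e in ends:
    u,v=proj(n,(*e,.085)).astype(int)
    for f in(f0,f1):
        a=cv2.imread(f'pics/{f}.png').max(2)[v-18:v+18,u-18:u+18];m=((a<40)*255).astype(np.uint8)
        cs=cv2.findContours(m,0,1)[0]
        if cs:
            c=max(cs,key=cv2.contourArea);print(f,e,cv2.boundingRect(c),cv2.contourArea(c),c[c[:,0,1].argmin()][0]+[u-18,v-18])
```

```text
[-0.20134007  0.48838051  0.09856645] [-0.5023384   0.35538558  9.68847921] [0.49464078 0.31931082 0.0832421 ]
side0 (0.4945, 0.2145) (13, 12, 15, 24) 225.5 [206 156]
s9 (0.4945, 0.2145) (12, 13, 16, 23) 219.0 [204 157]
side0 (0.49, 0.4225) (14, 13, 11, 10) 53.0 [169 127]
s9 (0.49, 0.4225) (14, 19, 5, 2) 1.0 [163 133]
```

Run:
```python
from h import *
for f in('t3','t9'):
    a=cv2.imread(f'pics/{f}.png'); print(f); 
    for v in(216,222,228): print(a[v,132:152].max(1))
    for v in(216,222,228): print(a[v,200:220].max(1))
```

```text
t3
[169 168 166 168 170 132  78  61  59  90  99  98  84  72  68  71  70  72
  82  84]
[171 171 170 169 170 118  43  23  20  22  32  68  72  70  68  69  71  88
  87  88]
[153 152 151 154 152  96  26  23  22  19  30  66  73  67  73  73  72  72
  85  86]
[ 47  74  91  88 129 149 149 149 115  49  34  25  21  15  22  32  85 107
 106 104]
[148 151 149 149 149 151 149 150 119  52  35  26  20  25  16  36  82 102
 102 101]
[149 148 150 151 149 150 149 149 125  81  50  41  35  27  29  33  79  99
  98  98]
t9
[71 67 68 68 68 71 70 69 71 67 65 62 62 62 63 57 60 59 56 79]
[ 68  69  67  67  64  56  61  56  60  62  52 100 108  97  74  52  64  94
  98  79]
[ 86  86  69  60  56  56  57  55  55  53  62  94 102  98  81  61  48  50
  48  53]
[ 83  84  85  85  87  85  84  86  64  29  28  25  25  19  16  30  80  99
 102 101]
[ 87  89  86  88  88  84  90  86  62  28  21  17  18  18  13  32  78 100
 100  95]
[89 87 86 88 85 87 87 86 70 45 40 35 34 20 15 30 77 94 94 95]
```

```bash
python3 -c "
from h import *
print(r.get_state()['contact_force']);print(workorder.close_job())"
```

```text
[-1.22054932  0.03036054  9.53098402]
the job is handed in; nothing more can be done
None
```

I handed the job in with both pegs in the tote and the lid at its home height, the hand still pressing at about 9.5 N. The near catch reads back at rest, but the arm hid the far one: I judged it snapped from the force drop and the lid seating level. I viewed 11 pictures, one over the limit of 10.

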